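# Sort the bench: punches, handle and marker to their places

## Task

Sort the four loose things on the bench: lay both steel punches in the white box and the octagonal wooden handle in the green bin, each lying flat on the floor, along the long way of its box and not on top of another; and put the tall red-capped marker, foot down, into the crowded pot, easing the short markers aside until it stands on the bottom among them. The short markers stay in the pot, and everything is set down, not dropped.

Things in the scene. Friction and masses are not known exactly. Their poses are not given: they have to be found in the camera images.
- punch_a: loose octagonal punch of bright steel, 110 mm long, 14 mm across the flats, 0.11 kg, lying on the bench; origin on its axis at mid-length (7 mm above what it lies on), x along it towards its tapered nose. The octagonal shank, where to grip, reaches from x = -50 to +20 mm. The two punches are alike and interchangeable.
- punch_b: loose octagonal punch of bright steel, 110 mm long, 14 mm across the flats, 0.11 kg, lying on the bench; origin on its axis at mid-length (7 mm above what it lies on), x along it towards its tapered nose. The octagonal shank, where to grip, reaches from x = -50 to +20 mm. The two punches are alike and interchangeable.
- handle: loose octagonal tool handle of pale wood, 118 mm long, 24 mm across the flats, 0.06 kg, with a brass ferrule 18 mm across at one end, lying on the bench; origin on its axis at mid-length (12 mm above what it lies on), x along it towards the ferrule. The wood reaches from x = -58 to +37 mm.
- marker: tall loose paint marker, white barrel with a red cap and red band, 22 mm across, 150 mm tall, 0.05 kg, standing upright on the bench on its foot (17 mm across, tapering out to 22 mm within 12 mm); the cap is the upper 45 mm; origin at the centre of the foot, z up along it. It topples if knocked.
- white_box: shallow open white box, fixed to the bench, outside 130 mm (its x) by 170 mm (its y, the long way) by 40 mm high, walls and floor 5 mm; origin under the centre of its floor. Place of the two steel punches, side by side.
- green_bin: shallow open green plastic bin, fixed to the bench, outside 130 mm (its x) by 170 mm (its y, the long way) by 40 mm high, walls and floor 5 mm; origin under the centre of its floor. Place of the wooden handle.
- pot: round dark steel pot, fixed to the bench, 84 mm across outside, 78 mm inside, 80 mm high, bottom 4 mm thick; origin under its centre, z up. Three short markers stand in it around the middle, their tops about 102 mm above the bench; lowering the tall marker down the middle pushes them aside.
- stub_blue: short paint marker with a blue cap and bare aluminium barrel, 15 mm across, 98 mm tall, standing loose in the pot; origin at the centre of its flat foot, z along it towards the cap. 20 g; it stays in the pot and yields to a light push.
- stub_yellow: short paint marker with a yellow cap and bare aluminium barrel, 15 mm across, 98 mm tall, standing loose in the pot; origin at the centre of its flat foot, z along it towards the cap. 20 g; it stays in the pot and yields to a light push.
- stub_white: short paint marker with a white cap and bare aluminium barrel, 15 mm across, 98 mm tall, standing loose in the pot; origin at the centre of its flat foot, z along it towards the cap. 20 g; it stays in the pot and yields to a light push.
Mind the look-alikes: they are no part of the job. What is shaped like the handle but orange is not meant. There is more than one size of the green_bin; the job needs the larger.

How it is judged:
By the outcome, as a careful person would: the job done as asked, in the order asked, and still so for the second after the job is handed in, with the robot touching nothing.
It also fails if it takes over 131 s, if anything falls off the work surface, if the arm or the gripper's body presses on something with over 40 N, if the wrist force passes 120 N, or if a joint passes its speed limit or range.

## Robot

A 7-joint arm with a two-finger parallel gripper is mounted at the origin on the work surface. World frame = base frame: x ahead of the robot, y to its left, z up, the work surface at z = 0. Lengths are in m, angles in rad, forces in N, time in s.
With the tool pointing down it reaches from about 0.4 to 0.875 m from the base axis. Payload 19.3 kg.
Tool frame: the origin (TCP) lies on the mounting face of the last link; the fingertips stand 173 mm ahead of it and the grasp point (between the pads) lies 155 mm ahead of it; z points along the fingers, y is the line along which they close (so a half turn about z gives the same grasp; the last joint's range is limited). The gripper opens to 85 mm and grips with 20 to 120 N. Pads are 22 mm wide; open, the fingers measure 114 mm over their backs; the gripper's body (76 mm by 85 mm) begins 54 mm behind the grasp point. The pads swing forward as they close: fully open they stand 13 mm farther back than shut.
Start: joints at [-1.414, 0.521, -0.036, 1.599, 0.021, 1.021, -0.113], TCP at [0.141, 0.609, 0.405] pointing down, gripper open.
Joint ranges: [-2.91, 2.91], [-0.3, 2.13], [-1.5, 1.42], [0.17, 2.43], [-1.26, 4.41], [0.16, 1.93], [-2.52, 2.52]. Speed limits (rad/s): [1.89, 1.89, 2.39, 2.39, 3.01, 3.01, 3.01].

## Interface

Orientations are given as [roll, pitch, yaw] about the fixed x, y, z axes, in that order (R = Rz(yaw) Ry(pitch) Rx(roll)).
In Python, from workcell import bot, vision gives the robot as it stands.
- The arm moves only by the shell command python3 -m creep 'ROWS' [FORCE]. ROWS is JSON, a list that holds one entry, the list of rows, each a list of 7 numbers: the opening, from -1 (shut) to 1 (fully open), then the shift along the tool's x, y, z in cm, then the turn, a rotation vector about the tool's x, y, z in rad. In form: [[[grip, tx, ty, tz, rx, ry, rz], ...]]. A call has 1 to 12 rows; each row shifts and turns the commanded pose from where the row before left it, along the tool's axes as they then stand; what a row does not reach is not made up. A row lasts 1/8 s, in which the tool goes at most 62.5 mm and 10.7 degrees, less where a joint would pass 70% of its speed; a pose out of reach is approached as far as the arm can. A call with a gripper value outside its range is refused whole. The fingers move at their own pace and stop on an object; FORCE is the grip in N (left out, the last holds). Time passes only in rows, so rows that do not move let the fingers close. It gives the time, the measured TCP pose, the force, the opening and the grip force at its end, in the units of the state.
- bot.observe(): the state, without advancing time (a new reading comes with each control period).
- vision.grab_frame(name): name is "side" or "top"; returns a dict with "image" (420x560x3 uint8, blue, green, red), "depth" (420x560 float32, m along the optical axis (not along the pixel's ray), 0 where there is no reading), "fovy" (degrees; the focal length in pixels is half the picture's height over the tangent of half this angle, whatever the lens; pixels are square), "cx", "cy" (the principal point, pixels), "cam_to_world" (4x4, takes a point from camera to world coordinates). Camera axes: x right, y down, z forward; pixel columns grow to the right and rows downward; lengths in m; the calibration is good to about 2 mm. A picture is of the moment at which its call begins.
- bot.job_done(): hands the job in; it is judged then, once.
The state is a dict: "clock": time; "qpos": joint angles; "qd": joint speeds; "joint_efforts": joint torques, N m; "position": TCP position; "tool_rot": TCP orientation; "force": force on the tool from outside, world axes, zero at the start; "moment": the same for the moment, N m; "grip_width": finger opening in m; "finger_force": force on a finger pad.
Only numpy, scipy, OpenCV 4.12 (cv2) and the standard library are available. Lean on these libraries where they do the work, as an engineer would, in place of code of your own. Each camera call takes 0.05 s, during which the arm holds its last target. There are 200 camera calls.

## Working session

There is one attempt and no reset: what is moved stays moved. The work goes in short steps, Python scripts to look and compute and a shell command to move; the robot and the scene stay as the last step left them, time stands still between calls to the robot, and variables do not carry over. Pictures are saved under pics/ and viewed, at most 14 in all, crops included, and the job is handed in when it is done.

```bash
mkdir -p pics
cat > h.py <<'E'
import numpy as np, cv2, pickle
from workcell import bot, vision
def grab(n):
    f=vision.grab_frame(n); pickle.dump(f,open(f'/tmp/{n}.pkl','wb')); return f
def load(n): return pickle.load(open(f'/tmp/{n}.pkl','rb'))
def ray(f,u,v):
    F=210/np.tan(np.radians(f['fovy'])/2); T=f['cam_to_world']
    d=np.array([(u-f['cx'])/F,(v-f['cy'])/F,1.]); return T[:3,3],T[:3,:3]@d
def onplane(f,u,v,z):
    o,d=ray(f,u,v); return o+d*(z-o[2])/d[2]
def cloud(f):
    F=210/np.tan(np.radians(f['fovy'])/2); T=f['cam_to_world']
    v,u=np.mgrid[:420,:560]; D=f['depth']
    P=np.stack([(u-f['cx'])/F*D,(v-f['cy'])/F*D,D],-1)
    return P@T[:3,:3].T+T[:3,3]
E
python3 - <<'E'
from h import *
for n in('top','side'):
    f=grab(n); cv2.imwrite(f'pics/{n}0.png',f['image']); print(n,f['fovy'],f['cx'],f['cy'],f['cam_to_world'].round(3).tolist())
s=bot.observe(); print({k:np.round(v,3).tolist() for k,v in s.items()})
E
```

```text
top 46.350638039388 278.95379511419014 212.9854660178947 [[0.03, -0.986, 0.165, 0.328], [-0.999, -0.027, 0.019, -0.006], [-0.014, -0.166, -0.986, 1.113], [0.0, 0.0, 0.0, 1.0]]
side 43.69768792455738 275.1013067938175 214.16799057193387 [[0.984, -0.132, 0.119, 0.349], [-0.178, -0.714, 0.677, -0.819], [-0.005, -0.688, -0.726, 0.95], [0.0, 0.0, 0.0, 1.0]]
{'clock': 0.1, 'qpos': [-1.414, 0.522, -0.036, 1.6, 0.021, 1.021, -0.113], 'qd': [-0.001, -0.002, 0.001, -0.001, -0.0, -0.001, 0.0], 'joint_efforts': [0.003, -92.849, 1.984, -37.053, 0.018, 0.005, -0.0], 'position': [0.141, 0.609, 0.404], 'tool_rot': [-3.141, 0.0, 2.915], 'force': [0.039, -0.528, 0.261], 'moment': [0.018, -0.031, -0.052], 'finger_force': 0.0, 'grip_width': 0.085}
```

View pics/top0.png

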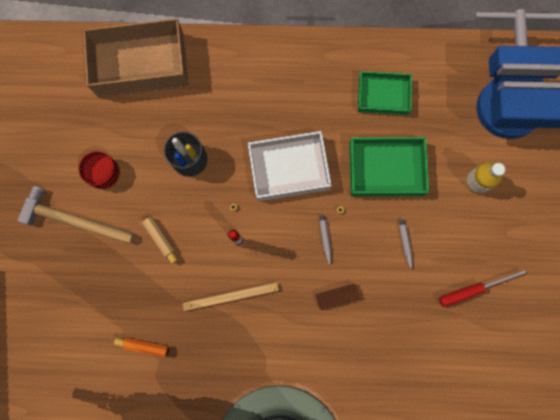

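View pics/side0.png

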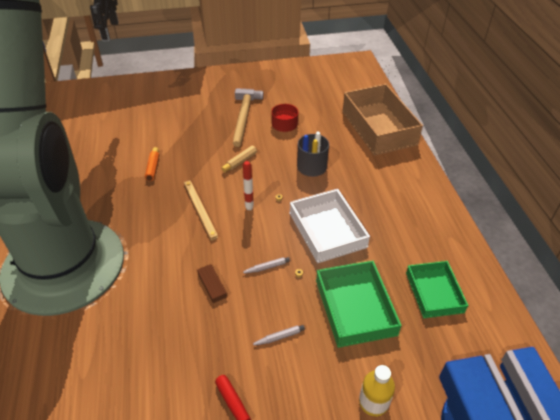

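The top view shows these candidates:
- **Handle:** the pale wood at (160,240) fits, because it is octagonal with a brass ferrule. The orange one at (140,347) is the decoy, and the stick at (230,297) is too long.
- **Green bin:** (389,166) is the larger. (385,93) is the small one.
- **Punches:** (326,240) and (406,244).
- **Marker:** cap at (234,236).
- **Pot and white box:** pot at (185,153), white box at (289,166).

Next I'll measure these and confirm in one crop.

Run:
```python
from h import *
f=load('top'); P=cloud(f); im=f['image']
c=im[110:310,100:440]; cv2.imwrite('pics/crop1.png',cv2.resize(c,None,fx=2.35,fy=2.35,interpolation=cv2.INTER_CUBIC))
R={'pa':(310,210,345,270),'pb':(392,212,420,275),'handle':(138,208,185,268),'white':(240,125,338,205),'green':(342,130,436,202),'pot':(155,125,215,182),'marker':(222,225,246,250)}
zoff=np.median(P[250:300,60:110,2]);print('bench z',zoff)
def rect(pts):
    (c,s,a)=cv2.minAreaRect((pts*1000).astype(np.float32)); b=cv2.boxPoints((c,s,a)); e=[b[1]-b[0],b[2]-b[1]]; e=max(e,key=np.linalg.norm)
    return np.round(c,1),np.round(s,1),'long axis deg',round(float(np.degrees(np.arctan2(e[1],e[0])))%180,1)
for n,(x0,y0,x1,y1) in R.items():
    Q=P[y0:y1,x0:x1].reshape(-1,3); z=Q[:,2]
    lo={'white':.03,'green':.03,'pot':.065,'marker':.1}.get(n,.004); hi={'pot':.088,'white':.05,'green':.05}.get(n,.3)
    m=(z>lo)&(z<hi); q=Q[m]; print(n,m.sum(),'zmax',z[m].max().round(4),rect(q[:,:2]),'mean',q[:,:2].mean(0).round(4))
    if n in('pa','pb','handle'):
        # width profile along axis, to find the nose
        xy=q[:,:2]; _,_,V=np.linalg.svd(xy-xy.mean(0),full_matrices=False); t=(xy-xy.mean(0))@V[0]; w=(xy-xy.mean(0))@V[1]
        print('  dir',V[0].round(3),[(round(a*1000),round(float(np.ptp(w[(t>=a)&(t<a+.011)]))*1000) if ((t>=a)&(t<a+.011)).any() else 0) for a in np.arange(t.min(),t.max(),.011)])
    if n=='pot':
        H=P[y0:y1,x0:x1].reshape(-1,3); k=H[:,2]>.092; print(' stubs',k.sum()); 
        hsv=cv2.cvtColor(im,cv2.COLOR_BGR2HSV)[y0:y1,x0:x1].reshape(-1,3)
        print(' pot circle',cv2.minEnclosingCircle((q[:,:2]*1000).astype(np.float32)))
        for nm,kk in(('blue',(abs(hsv[:,0].astype(int)-115)<15)&(hsv[:,1]>150)),('yel',(abs(hsv[:,0].astype(int)-27)<8)&(hsv[:,1]>130)),('white',(hsv[:,1]<60)&(hsv[:,2]>120))):
            kk=kk&k; print('  ',nm,kk.sum(),H[kk].mean(0).round(4) if kk.any() else '')
```

```text
bench z 0.0008418173189964628
pa 382 zmax 0.0202 (array([456.9, -95.2]), array([135.3,  76. ]), 'long axis deg', 4.0) mean [ 0.4636 -0.0928]
  dir [-0.999 -0.032] [(-60, 64), (-49, 73), (-38, 68), (-27, 73), (-16, 75), (-5, 57), (6, 59), (17, 72), (28, 70), (39, 54), (50, 58), (61, 52), (72, 38)]
pb 377 zmax 0.0197 (array([ 453.6, -273.4]), array([ 61.5, 141.1]), 'long axis deg', 179.5) mean [ 0.4565 -0.271 ]
  dir [-0.994 -0.113] [(-70, 42), (-59, 56), (-48, 55), (-37, 57), (-26, 41), (-15, 62), (-4, 22), (7, 43), (18, 48), (29, 25), (40, 58), (51, 45), (62, 38)]
handle 713 zmax 0.0316 (array([449.9, 282. ]), array([136.1, 106.3]), 'long axis deg', 4.1) mean [0.4491 0.2815]
  dir [-0.826 -0.564] [(-81, 22), (-70, 43), (-59, 69), (-48, 92), (-37, 92), (-26, 123), (-15, 122), (-4, 118), (7, 108), (18, 105), (29, 85), (40, 74), (51, 37), (62, 34)]
white 728 zmax 0.0474 (array([622.2,  -3.6]), array([131.5, 170.1]), 'long axis deg', 100.7) mean [ 0.6237 -0.006 ]
green 770 zmax 0.0467 (array([ 626. , -229.4]), array([130.7, 171.2]), 'long axis deg', 91.8) mean [ 0.6257 -0.2329]
pot 407 zmax 0.087 (array([636.9, 230.3]), array([84.2, 82.2]), 'long axis deg', 43.9) mean [0.6364 0.2301]
 stubs 122
 pot circle ((637.5186767578125, 229.7513885498047), 42.81492614746094)
   blue 37 [0.6082 0.2291 0.1272]
   yel 34 [0.637  0.2134 0.1005]
   white 28 [0.6501 0.2426 0.0998]
marker 122 zmax 0.1535 (array([445.8, 103.9]), array([20.3, 21.2]), 'long axis deg', 145.7) mean [0.4444 0.1026]
```

View pics/crop1.png

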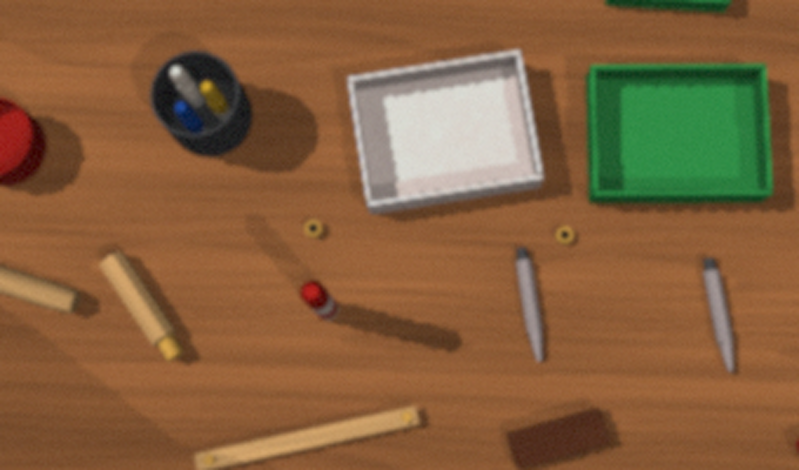

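The crop confirms the choices. The pale handle has its brass ferrule at the lower right (full-image about (172,257)), and both punch noses point towards the robot. Next I'll refine the lying items by colour mask.

```bash
cat >> h.py <<'E'
def lying(f,box,lo,hi,z):
    x0,y0,x1,y1=box; hsv=cv2.cvtColor(f['image'],cv2.COLOR_BGR2HSV)[y0:y1,x0:x1]
    m=cv2.inRange(hsv,lo,hi); n,l,s,_=cv2.connectedComponentsWithStats(m); i=1+s[1:,4].argmax()
    v,u=np.nonzero(l==i); q=np.array([onplane(f,a+x0,b+y0,z)[:2] for a,b in zip(u,v)])*1000
    c,sz,a=cv2.minAreaRect(q.astype(np.float32)); b=cv2.boxPoints((c,sz,a)); e=max([b[1]-b[0],b[2]-b[1]],key=np.linalg.norm)
    return len(u),np.round(c,1),np.round(sz,1),round(float(np.degrees(np.arctan2(e[1],e[0])))%180,1),q.mean(0).round(1)
E
python3 - <<'E'
from h import *
f=load('top'); hsv=cv2.cvtColor(f['image'],cv2.COLOR_BGR2HSV)
print([hsv[v,u].tolist() for u,v in((326,240),(406,244),(160,240),(172,258),(350,260),(200,260))])
for n,b in(('pa',(310,208,345,270)),('pb',(392,212,422,275))): print(n,lying(f,b,(0,0,70),(180,75,255),.007))
print('h',lying(f,(138,208,185,268),(10,60,150),(32,255,255),.014))
P=cloud(f); z=P[225:250,222:246].reshape(-1,3); k=z[:,2]>.143; print('marker top',k.sum(),z[k].mean(0),np.ptp(z[k],axis=0))
s=load('side'); 
h2=cv2.cvtColor(s['image'],cv2.COLOR_BGR2HSV)
# marker in side view: red cap top and foot rows
m=cv2.inRange(h2,(0,130,60),(8,255,255))|cv2.inRange(h2,(172,130,60),(180,255,255)); m[:, :236]=0;m[:,262:]=0;m[:150]=0;m[215:]=0
v,u=np.nonzero(m); print(u.min(),u.max(),v.min(),v.max())
a=onplane(s,u[v==v.min()].mean(),v.min(),.15);print('side cap back rim',a)
a=onplane(s,u.mean(),v.mean(),.12);print(a)
S=cloud(s)[155:215,236:262].reshape(-1,3); k=(S[:,2]>.03)&(S[:,2]<.16);print('side cloud',k.sum(),np.median(S[k],0))
E
```

```text
[[4, 25, 156], [3, 20, 156], [17, 124, 204], [19, 164, 204], [13, 160, 145], [13, 164, 145]]
pa (276, array([456.1, -91.8]), array([108.2,  15.2]), 10.7, array([457.7, -91.6]))
pb (285, array([ 452.1, -273.1]), array([107.9,  15.5]), 10.5, array([ 453.7, -272.9]))
h (616, array([437.4, 279.3]), array([115.4, 103.3]), 4.5, array([431.1, 286.4]))
marker top 85 [0.43854783 0.09757317 0.2048744 ] [0.12741825 0.12078687 0.97003211]
242 252 160 201
side cap back rim [0.44586155 0.11081065 0.15      ]
[0.4422228  0.08128471 0.12      ]
side cloud 361 [0.44429678 0.09239112 0.09632206]
```

Run:
```python
from h import *
f=load('top')
for vmin in(170,180,190): print('h',vmin,lying(f,(138,208,185,268),(10,60,vmin),(32,180,255),.014))
P=cloud(f); z=P[225:250,222:246].reshape(-1,3); k=(z[:,2]>.143)&(z[:,2]<.157); print('marker top',k.sum(),np.median(z[k],0),np.ptp(z[k],axis=0))
s=load('side'); S=cloud(s)[155:215,236:262].reshape(-1,3)
for a in(.03,.06,.09,.12):
    k=(S[:,2]>a)&(S[:,2]<a+.03); q=S[k]; o=s['cam_to_world'][:3,3]; m=np.median(q,0); d=(m-o)[:2]; d/=np.linalg.norm(d); print(k.sum(),m,'axis~',m[:2]+d*.010)
```

```text
h 170 (300, array([450.6, 291.8]), array([94.7, 17.4]), 37.0, array([451.3, 292.2]))
h 180 (255, array([450.8, 292.1]), array([92.7, 14.9]), 36.9, array([451.8, 292.3]))
h 190 (204, array([451.4, 291.7]), array([92.1, 12.4]), 36.9, array([453.3, 292.6]))
marker top 80 [0.44509918 0.10397833 0.14837187] [0.01972066 0.02011942 0.01031157]
81 [0.44438311 0.09155234 0.04488616] axis~ [0.44542413 0.101498  ]
81 [0.44381241 0.09238209 0.07459759] axis~ [0.44484633 0.1023285 ]
86 [0.44446765 0.09225027 0.10534763] axis~ [0.44550879 0.10219592]
103 [0.44409851 0.09328082 0.13715946] axis~ [0.4451345  0.10322701]
```

```bash
cat > plan.py <<'E'
# plan.py yawdeg x,y,z [x,y,z ...] (m, TCP): turn, then shifts in tool axes (cm) for each leg after the turn
import sys; from h import *
from scipy.spatial.transform import Rotation as R
s=bot.observe(); p=np.array(s['position']); r=np.array(s['tool_rot'])
print('clock',round(s['clock'],1),'pos',p.round(4),'yaw',np.degrees(r).round(1),'F',np.round(s['force'],1),'w',round(s['grip_width'],4),'q',np.round(s['qpos'],2))
R0=R.from_euler('xyz',r); 
yaw=sys.argv[1]; R1=R0 if yaw=='-' else R.from_euler('xyz',[np.pi,0,np.radians(float(yaw))])
print('turn rotvec',(R0.inv()*R1).as_rotvec().round(3))
for a in sys.argv[2:]:
    t=np.array(eval(a)); print(a,'cm',(R1.inv().apply(t-p)*100).round(2)); p=t
E
python3 plan.py - .42,.36,.40 .467,-.09,.40; python3 plan.py 100.5 .42,.36,.40 .467,-.09,.40
```

```text
clock 0.1 pos [0.1406 0.6089 0.4042] yaw [-179.9    0.   167. ] F [ 0.  -0.5  0.3] w 0.0852 q [-1.41  0.52 -0.04  1.6   0.02  1.02 -0.11]
turn rotvec [0. 0. 0.]
.42,.36,.40 cm [-32.83 -17.96   0.44]
.467,-.09,.40 cm [-14.7  -42.79   0.05]
clock 0.1 pos [0.1406 0.6089 0.4042] yaw [-179.9    0.   167. ] F [ 0.  -0.5  0.3] w 0.0852 q [-1.41  0.52 -0.04  1.6   0.02  1.02 -0.11]
turn rotvec [-1.000e-03  1.000e-03  1.161e+00]
.42,.36,.40 cm [-29.56  22.94   0.42]
.467,-.09,.40 cm [-45.1   -3.58  -0.  ]
```

```bash
python3 -m creep '[[[1,-3.3,-1.8,0,0,0,0],[1,-3.3,-1.8,0,0,0,0],[1,-3.3,-1.8,0,0,0,0],[1,-3.3,-1.8,0,0,0,0],[1,-3.3,-1.8,0,0,0,0],[1,-3.3,-1.8,0,0,0,0],[1,-3.3,-1.8,0,0,0,0],[1,-3.3,-1.8,0,0,0,0],[1,-3.3,-1.8,0,0,0,0],[1,-3.3,-1.8,0,0,0,0],[1,0,0,0,0,0,0.17],[1,0,0,0,0,0,0.17]]]'
python3 -m creep '[[[1,0,0,0,0,0,0.17],[1,0,0,0,0,0,0.17],[1,0,0,0,0,0,0.17],[1,0,0,0,0,0,0.17],[1,0,0,0,0,0,0.17],[1,0,0,0,0,0,0.17],[1,0,0,0,0,0,0.17],[1,0,0,0,0,0,0.17],[1,0,0,0,0,0,0.17],[1,0,0,0,0,0,0.17],[1,0,0,0,0,0,0]]]'
python3 plan.py - .467,-.09,.35;python3 plan.py 10.6 .467,-.09,.30 .467,-.09,.18
```

```text
clock: 1.6
position: [0.422, 0.3588, 0.4044]
tool_rot: [-3.141, -0.0, 2.568]
force: [-0.6, -0.1, -0.1]
grip_width: 0.0854
finger_force: 0.0
clock: 2.98
position: [0.4214, 0.3596, 0.4044]
tool_rot: [3.141, 0.001, 0.876]
force: [-0.4, 0.2, -0.8]
grip_width: 0.0853
finger_force: 0.0
clock 3.0 pos [0.4214 0.3596 0.4044] yaw [180.    0.   50.2] F [-0.4  0.2 -0.8] w 0.0853 q [-1.2   0.46  0.53  1.81 -0.28  0.95 -1.24]
turn rotvec [0. 0. 0.]
.467,-.09,.35 cm [-31.61  32.29   5.47]
clock 3.0 pos [0.4214 0.3596 0.4044] yaw [180.    0.   50.2] F [-0.4  0.2 -0.8] w 0.0853 q [-1.2   0.46  0.53  1.81 -0.28  0.95 -1.24]
turn rotvec [0.001 0.001 0.691]
.467,-.09,.30 cm [-3.79 45.03 10.44]
.467,-.09,.18 cm [ 0. -0. 12.]
```

```bash
python3 -m creep '[[[1,-3.16,3.23,0,0,0,0],[1,-3.16,3.23,0,0,0,0],[1,-3.16,3.23,0,0,0,0],[1,-3.16,3.23,0,0,0,0],[1,-3.16,3.23,0,0,0,0],[1,-3.16,3.23,0,0,0,0],[1,-3.16,3.23,0,0,0,0],[1,-3.16,3.23,0,0,0,0],[1,-3.16,3.23,0,0,0,0],[1,-3.16,3.23,0,0,0,0],[1,0,0,0,0,0,0.172],[1,0,0,0,0,0,0.172]]]'
python3 -m creep '[[[0.2,0,0,0,0,0,0.172],[0.2,0,0,0,0,0,0.172],[0.2,0,0,5,0,0,0],[0.2,0,0,5,0,0,0],[0.2,0,0,5,0,0,0],[0.2,0,0,0,0,0,0]]]'
python3 plan.py 10.6 .467,-.09,.20 .467,-.09,.18
```

```text
clock: 4.47
position: [0.4667, -0.0911, 0.4047]
tool_rot: [-3.142, 0.0, 0.528]
force: [0.5, 0.6, -0.1]
grip_width: 0.0854
finger_force: 0.0
clock: 5.22
position: [0.466, -0.0904, 0.2528]
tool_rot: [-3.14, 0.005, 0.19]
force: [-0.5, -0.8, 1.4]
grip_width: 0.0514
finger_force: 0.0
clock 5.2 pos [ 0.466  -0.0904  0.2528] yaw [-179.9    0.3   10.9] F [-0.5 -0.8  1.4] w 0.0514 q [-0.36  0.62  0.58  2.13 -0.63  0.57 -0.7 ]
turn rotvec [-0.001  0.005  0.004]
.467,-.09,.20 cm [ 0.11 -0.02  5.28]
.467,-.09,.18 cm [ 0. -0.  2.]
```

```bash
python3 -m creep '[[[0,0.1,0,2.5,0,0,0],[0,0,0,2.5,0,0,0],[0,0,0,1.5,0,0,0],[0,0,0,0.7,0,0,0],[0,0,0,0.3,0,0,0],[0,0,0,0,0,0,0]]]'
python3 -m creep '[[[-1,0,0,0,0,0,0],[-1,0,0,0,0,0,0],[-1,0,0,0,0,0,0],[-1,0,0,0,0,0,0],[-1,0,0,0,0,0,0],[-1,0,0,0,0,0,0]]]' 50
```

```text
clock: 5.98
position: [0.4681, -0.0901, 0.1802]
tool_rot: [3.141, -0.001, 0.187]
force: [-0.4, 0.1, 0.6]
grip_width: 0.0427
finger_force: 0.0
clock: 6.72
position: [0.468, -0.09, 0.1802]
tool_rot: [-3.141, -0.001, 0.187]
force: [-1.6, 0.7, 10.1]
grip_width: 0.0116
finger_force: 48.8
```

The opening of 11.6 mm is under the 14 mm flats, so the pads are on the upper bevels. I'll reopen and go lower.

```bash
python3 -m creep '[[[0,0,0,0,0,0,0],[0,0,0,0,0,0,0],[0,0,0,0,0,0,0],[0,0,0,0.3,0,0,0],[0,0,0,0.2,0,0,0],[0,0,0,0,0,0,0]]]'
python3 -m creep '[[[-1,0,0,0,0,0,0],[-1,0,0,0,0,0,0],[-1,0,0,0,0,0,0],[-1,0,0,0,0,0,0],[-1,0,0,0,0,0,0],[-1,0,0,0,0,0,0]]]' 50
python3 - <<'E'
from h import *
f=grab('side'); cv2.imwrite('pics/s1.png',cv2.resize(f['image'][200:320,190:350],None,fx=4,fy=4));
E
```

```text
clock: 7.48
position: [0.4678, -0.0901, 0.1745]
tool_rot: [-3.141, 0.0, 0.187]
force: [1.0, 0.1, -0.2]
grip_width: 0.0428
finger_force: 0.0
clock: 8.22
position: [0.4679, -0.0901, 0.1749]
tool_rot: [-3.142, -0.0, 0.187]
force: [-1.0, 0.3, 5.2]
grip_width: 0.0124
finger_force: 48.8
```

View pics/s1.png

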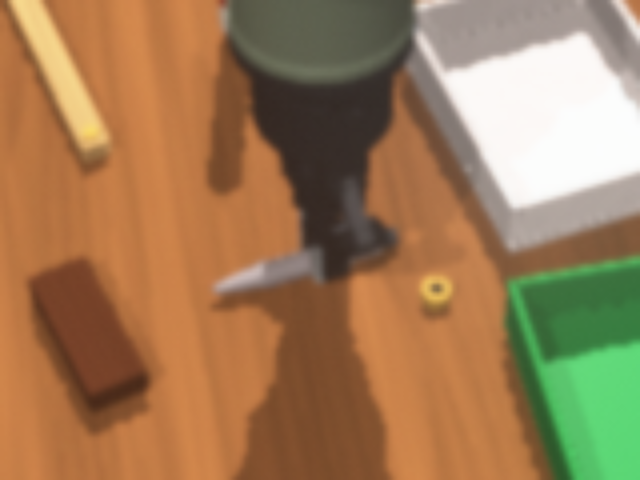

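The gripper holds the punch across the shank, in line with it. I'll test with a small lift.

```bash
python3 -m creep '[[[-1,0,0,-0.5,0,0,0],[-1,0,0,-1,0,0,0],[-1,0,0,-2.5,0,0,0],[-1,0,0,-3,0,0,0],[-1,0,0,-3,0,0,0],[-1,0,0,0,0,0,0]]]' 60
python3 - <<'E'
from h import *
f=grab('side'); cv2.imwrite('pics/s2.png',cv2.resize(f['image'][180:320,190:350],None,fx=4,fy=4));
E
python3 plan.py 100.5 .60,-.022,.30 .60,-.022,.19; python3 -c "
import numpy as np
a=np.radians(100.6-90);c=np.array([.6222,-.0036])
print(c+.022*np.array([np.cos(a),np.sin(a)]),c-.022*np.array([np.cos(a),np.sin(a)]))"
```

```text
clock: 9.02
position: [0.4682, -0.0899, 0.2767]
tool_rot: [3.141, -0.003, 0.187]
force: [0.2, 0.2, -2.3]
grip_width: 0.0121
finger_force: 59.8
clock 9.1 pos [ 0.468  -0.0897  0.2755] yaw [ 1.80e+02 -1.00e-01  1.07e+01] F [-0.6 -0.1 -2. ] w 0.0119 q [-0.4   0.59  0.63  2.12 -0.6   0.62 -0.72]
turn rotvec [ 1.000e-03 -1.000e-03 -1.567e+00]
.60,-.022,.30 cm [ 4.25 14.21 -2.45]
.60,-.022,.19 cm [ 0. -0. 11.]
[6.43824578e-01 4.46929713e-04] [ 0.60057542 -0.00764693]
```

View pics/s2.png

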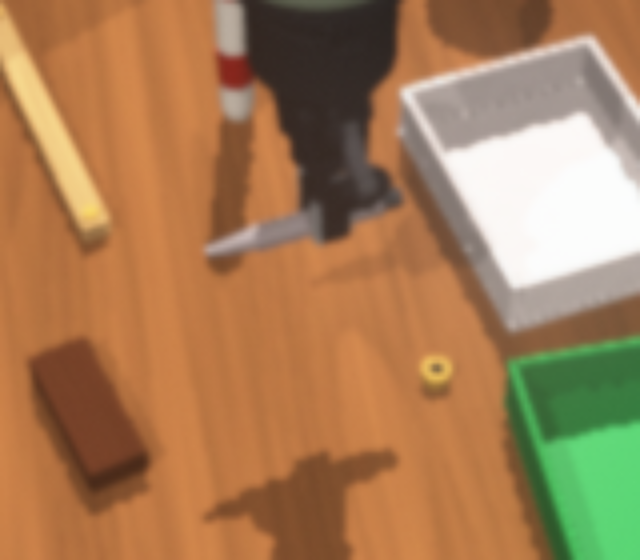

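```bash
python3 -m creep '[[[-1,0,0,0,0,0,-0.174],[-1,0,0,0,0,0,-0.174],[-1,0,0,0,0,0,-0.174],[-1,0,0,0,0,0,-0.174],[-1,0,0,0,0,0,-0.174],[-1,0,0,0,0,0,-0.174],[-1,0,0,0,0,0,-0.174],[-1,0,0,0,0,0,-0.174],[-1,0,0,0,0,0,-0.174],[-1,0,0,0,0,0,0]]]'
python3 plan.py 100.6 .642,.012,.275 .642,.012,.181
```

```text
clock: 10.32
position: [0.4676, -0.0902, 0.2742]
tool_rot: [-3.141, -0.001, 1.751]
force: [-1.1, -0.9, -1.7]
grip_width: 0.0118
finger_force: 59.8
clock 10.3 pos [ 0.4676 -0.0902  0.2742] yaw [-180.    -0.   100.3] F [-1.1 -0.9 -1.7] w 0.0118 q [-0.08  0.51  0.19  2.1  -0.18  0.55  0.42]
turn rotvec [-0.001 -0.001 -0.004]
.642,.012,.275 cm [ 6.84 19.03 -0.08]
.642,.012,.181 cm [ 0.  -0.   9.4]
```

```bash
python3 -m creep '[[[-1,1.37,3.8,0,0,0,-0.004],[-1,1.37,3.8,0,0,0,0],[-1,1.37,3.8,0,0,0,0],[-1,1.37,3.8,0,0,0,0],[-1,1.37,3.8,0,0,0,0],[-1,0,0,2,0,0,0],[-1,0,0,2,0,0,0],[-1,0,0,2,0,0,0],[-1,0,0,1.2,0,0,0],[-1,0,0,0.5,0,0,0],[-1,0,0,0,0,0,0]]]'
python3 plan.py 100.6 .642,.012,.180
```

```text
clock: 11.7
position: [0.642, 0.0121, 0.1978]
tool_rot: [3.142, 0.0, 1.756]
force: [-1.0, -0.1, -1.0]
grip_width: 0.0119
finger_force: 59.8
clock 11.7 pos [0.642  0.0121 0.1978] yaw [180.    0.  100.6] F [-1.  -0.1 -1. ] w 0.0119 q [-0.23  0.82  0.18  1.69 -0.22  0.65  0.25]
turn rotvec [0.    0.    0.001]
.642,.012,.180 cm [-0.01 -0.01  1.78]
```

```bash
python3 -m creep '[[[-1,0,0,0.6,0,0,0],[-1,0,0,0.5,0,0,0],[-1,0,0,0.3,0,0,0],[-1,0,0,0.2,0,0,0],[-1,0,0,0.1,0,0,0],[-1,0,0,0,0,0,0]]]'
```

```text
clock: 12.45
position: [0.642, 0.0123, 0.1807]
tool_rot: [3.142, 0.0, 1.757]
force: [0.0, 0.6, -0.6]
grip_width: 0.0114
finger_force: 59.8
```

```bash
python3 -m creep '[[[-1,0,0,0.1,0,0,0],[-1,0,0,0,0,0,0]]]'; python3 -m creep '[[[-1,0,0,0.1,0,0,0],[-1,0,0,0,0,0,0]]]'
```

```text
clock: 12.7
position: [0.6421, 0.0123, 0.18]
tool_rot: [3.141, 0.0, 1.757]
force: [-1.0, 0.3, 3.4]
grip_width: 0.0123
finger_force: 60.4
clock: 12.95
position: [0.6421, 0.0122, 0.1799]
tool_rot: [3.141, -0.0, 1.757]
force: [-7.1, 1.1, 20.4]
grip_width: 0.0121
finger_force: 62.5
```

```bash
python3 -m creep '[[[-1,0,0,-0.1,0,0,0],[-0.6,0,0,0,0,0,0],[-0.35,0,0,0,0,0,0],[-0.35,0,0,0,0,0,0],[-0.35,0,0,0,0,0,0],[-0.35,0,0,-2,0,0,0],[-0.35,0,0,-5,0,0,0],[0,0,0,-5,0,0,0],[0,0,0,-4,0,0,0],[0,0,0,0,0,0,0]]]'
python3 plan.py - .463,-.271,.33;python3 plan.py 10.5  .463,-.271,.33 .463,-.271,.174
```

```text
clock: 14.2
position: [0.6426, 0.0121, 0.3443]
tool_rot: [3.135, 0.0, 1.756]
force: [-0.3, -0.5, -0.8]
grip_width: 0.0426
finger_force: 0.0
clock 14.2 pos [0.6426 0.0121 0.3443] yaw [179.6   0.  100.6] F [-0.3 -0.5 -0.8] w 0.0426 q [-0.27  0.63  0.24  1.62 -0.18  0.91  0.22]
turn rotvec [0. 0. 0.]
.463,-.271,.33 cm [-24.5  -22.88   1.3 ]
clock 14.2 pos [0.6426 0.0121 0.3443] yaw [179.6   0.  100.6] F [-0.3 -0.5 -0.8] w 0.0426 q [-0.27  0.63  0.24  1.62 -0.18  0.91  0.22]
turn rotvec [ 0.005 -0.005  1.573]
.463,-.271,.33 cm [-22.81  24.56   1.43]
.463,-.271,.174 cm [-0.  -0.  15.6]
```

```bash
python3 -m creep '[[[0,-3.5,-3.27,0,0,0,0],[0,-3.5,-3.27,0,0,0,0],[0,-3.5,-3.27,0,0,0,0],[0,-3.5,-3.27,0,0,0,0],[0,-3.5,-3.27,0,0,0,0],[0,-3.5,-3.27,0,0,0,0],[0,-3.5,-3.27,0,0,0,0],[0,0,0,1,0,0,0.175],[0,0,0,1,0,0,0.175],[0,0,0,1,0,0,0.175],[0,0,0,1,0,0,0.175],[0,0,0,1,0,0,0.175]]]'
python3 -m creep '[[[0,0,0,1,0,0,0.175],[0,0,0,1,0,0,0.175],[0,0,0,1,0,0,0.175],[0,0,0,1,0,0,0.175],[0,0,0,0,0,0,0]]]'
python3 plan.py 10.5  .463,-.271,.19 .463,-.271,.174
```

```text
clock: 15.7
position: [0.4622, -0.2707, 0.2897]
tool_rot: [-3.142, -0.0, 0.876]
force: [-0.6, -0.3, 0.2]
grip_width: 0.0428
finger_force: 0.0
clock: 16.32
position: [0.4622, -0.2705, 0.2493]
tool_rot: [-3.141, 0.001, 0.183]
force: [0.5, 0.6, 0.2]
grip_width: 0.043
finger_force: 0.0
clock 16.3 pos [ 0.4622 -0.2705  0.2493] yaw [-1.80e+02  1.00e-01  1.05e+01] F [0.5 0.6 0.2] w 0.043 q [ 0.01  0.7   0.58  1.98 -0.63  0.65 -0.39]
turn rotvec [-0.001  0.001 -0.   ]
.463,-.271,.19 cm [0.07 0.07 5.93]
.463,-.271,.174 cm [-0.  -0.   1.6]
```

Opening is 43 mm here; I'll go to TCP z = 0.174.

```bash
python3 -m creep '[[[0,0.1,0.05,2.5,0,0,0],[0,0,0,2,0,0,0],[0,0,0,1.5,0,0,0],[0,0,0,0.8,0,0,0],[0,0,0,0.5,0,0,0],[0,0,0,0.2,0,0,0],[0,0,0,0,0,0,0]]]'
python3 -m creep '[[[-1,0,0,0,0,0,0],[-1,0,0,0,0,0,0],[-1,0,0,0,0,0,0],[-1,0,0,0,0,0,0],[-1,0,0,0,0,0,0],[-1,0,0,0,0,0,0]]]' 50
```

```text
clock: 17.2
position: [0.4635, -0.2712, 0.1749]
tool_rot: [3.141, -0.0, 0.182]
force: [0.5, 0.7, -0.2]
grip_width: 0.0423
finger_force: 0.0
clock: 17.95
position: [0.4635, -0.2712, 0.1751]
tool_rot: [3.141, -0.0, 0.182]
force: [-0.4, 0.6, 4.5]
grip_width: 0.0122
finger_force: 48.8
```

```bash
python3 -m creep '[[[-1,0,0,-0.5,0,0,0],[-1,0,0,-1,0,0,0],[-1,0,0,-3,0,0,0],[-1,0,0,-4,0,0,-0.175],[-1,0,0,-2,0,0,-0.175],[-1,0,0,0,0,0,-0.175],[-1,0,0,0,0,0,-0.175],[-1,0,0,0,0,0,-0.175],[-1,0,0,0,0,0,-0.175],[-1,0,0,0,0,0,-0.175],[-1,0,0,0,0,0,-0.175],[-1,0,0,0,0,0,-0.175]]]' 60
python3 plan.py 100.6 .598,.004,.28 .598,.004,.181
```

```text
clock: 19.45
position: [0.4632, -0.2712, 0.2803]
tool_rot: [-3.141, 0.001, 1.762]
force: [0.3, -0.7, -1.2]
grip_width: 0.0118
finger_force: 59.8
clock 19.4 pos [ 0.4632 -0.2712  0.2803] yaw [-180.    0.  101.] F [ 0.3 -0.7 -1.2] w 0.0118 q [ 0.28  0.57  0.2   1.95 -0.17  0.64  0.77]
turn rotvec [-0.     0.001  0.007]
.598,.004,.28 cm [24.57 18.31  0.03]
.598,.004,.181 cm [ 0.  -0.   9.9]
```

```bash
python3 -m creep '[[[-1,3.51,2.62,0,0,0,0],[-1,3.51,2.62,0,0,0,0],[-1,3.51,2.62,0,0,0,0],[-1,3.51,2.62,0,0,0,0],[-1,3.51,2.62,0,0,0,0],[-1,3.51,2.62,0,0,0,0],[-1,3.51,2.62,0,0,0,0],[-1,0,0,2.5,0,0,0],[-1,0,0,2.5,0,0,0],[-1,0,0,2,0,0,0],[-1,0,0,1.2,0,0,0],[-1,0,0,0,0,0,0]]]'
python3 - <<'E'
from h import *
f=grab('side'); cv2.imwrite('pics/s3.png',cv2.resize(f['image'][150:290,250:410],None,fx=4,fy=4));
E
python3 plan.py 100.6 .598,.004,.180
```

```text
clock: 20.95
position: [0.5981, 0.004, 0.1973]
tool_rot: [-3.141, 0.0, 1.756]
force: [-0.9, -0.0, -0.9]
grip_width: 0.0116
finger_force: 59.8
clock 21.0 pos [0.5983 0.004  0.1979] yaw [-180.     0.   100.6] F [-0.3  0.5 -0.4] w 0.0122 q [-0.23  0.77  0.18  1.81 -0.23  0.58  0.28]
turn rotvec [-0.     0.     0.001]
.598,.004,.180 cm [ 0.   -0.03  1.79]
```

View pics/s3.png

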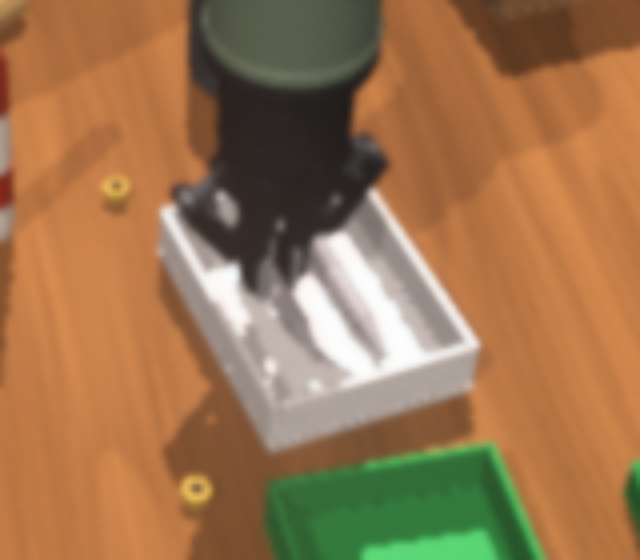

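The first punch lies along the box, and the second hangs on the near side with room to spare. I'll lower it.

```bash
python3 -m creep '[[[-1,0,0,0.6,0,0,0],[-1,0,0,0.5,0,0,0],[-1,0,0,0.3,0,0,0],[-1,0,0,0.2,0,0,0],[-1,0,0,0.1,0,0,0],[-1,0,0,0.1,0,0,0],[-1,0,0,0,0,0,0]]]'
```

```text
clock: 21.88
position: [0.5983, 0.0042, 0.1801]
tool_rot: [3.141, -0.0, 1.757]
force: [-2.8, -0.3, 7.1]
grip_width: 0.012
finger_force: 60.8
```

Contact at 7 N. Release, lift, then go for the handle.

```bash
python3 -m creep '[[[-0.6,0,0,0,0,0,0],[-0.35,0,0,0,0,0,0],[-0.35,0,0,0,0,0,0],[-0.35,0,0,0,0,0,0],[-0.35,0,0,-2,0,0,0],[-0.35,0,0,-5,0,0,0],[0,0,0,-6,0,0,0],[0.3,0,0,-6,0,0,0],[0.3,0,0,-4,0,0,0],[0.3,0,0,0,0,0,0]]]'
python3 plan.py - .444,.288,.40;python3 plan.py 37  .444,.288,.40 .444,.288,.18
```

```text
clock: 23.12
position: [0.5983, 0.004, 0.4142]
tool_rot: [3.135, 0.0, 1.756]
force: [-0.0, -0.4, -0.4]
grip_width: 0.0555
finger_force: 0.0
clock 23.1 pos [0.5983 0.004  0.4142] yaw [179.6   0.  100.6] F [-0.  -0.4 -0.4] w 0.0555 q [-0.3   0.48  0.28  1.68 -0.15  1.    0.22]
turn rotvec [0. 0. 0.]
.444,.288,.40 cm [30.77 -9.93  1.35]
clock 23.1 pos [0.5983 0.004  0.4142] yaw [179.6   0.  100.6] F [-0.  -0.4 -0.4] w 0.0555 q [-0.3   0.48  0.28  1.68 -0.15  1.    0.22]
turn rotvec [ 0.006 -0.003  1.111]
.444,.288,.40 cm [  4.77 -31.97   1.42]
.444,.288,.18 cm [ 0. -0. 22.]
```

```bash
python3 -m creep '[[[0.3,4.4,-1.42,0,0,0,0],[0.3,4.4,-1.42,0,0,0,0],[0.3,4.4,-1.42,0,0,0,0],[0.3,4.4,-1.42,0,0,0,0],[0.3,4.4,-1.42,0,0,0,0],[0.3,4.4,-1.42,0,0,0,0],[0.3,4.4,-1.42,0,0,0,0],[0.3,0,0,0,0,0,0.159],[0.3,0,0,0,0,0,0.159],[0.3,0,0,0,0,0,0.159],[0.3,0,0,0,0,0,0.159],[0.3,0,0,0,0,0,0.159]]]'
python3 -m creep '[[[0.3,0,0,3,0,0,0.159],[0.3,0,0,4,0,0,0.159],[0.3,0,0,4,0,0,0],[0.3,0,0,4,0,0,0],[0.3,0,0,2,0,0,0],[0.3,0,0,0,0,0,0]]]'
python3 plan.py 37  .444,.288,.20 .444,.288,.177
python3 - <<'E'
from h import *
f=grab('side'); cv2.imwrite('pics/s4.png',cv2.resize(f['image'][90:230,170:330],None,fx=4,fy=4));
E
```

```text
clock: 24.62
position: [0.4433, 0.2883, 0.4098]
tool_rot: [-3.141, 0.0, 0.956]
force: [0.4, -0.1, 0.3]
grip_width: 0.0555
finger_force: 0.0
clock: 25.38
position: [0.4432, 0.2881, 0.2388]
tool_rot: [3.141, 0.003, 0.643]
force: [0.5, 0.2, 0.2]
grip_width: 0.0556
finger_force: 0.0
clock 25.4 pos [0.4432 0.2881 0.2388] yaw [1.80e+02 1.00e-01 3.69e+01] F [0.5 0.2 0.2] w 0.0556 q [-0.93  0.65  0.34  1.99 -0.38  0.57 -1.26]
turn rotvec [ 0.     0.003 -0.002]
.444,.288,.20 cm [0.06 0.06 3.88]
.444,.288,.177 cm [ 0.  -0.   2.3]
```

View pics/s4.png

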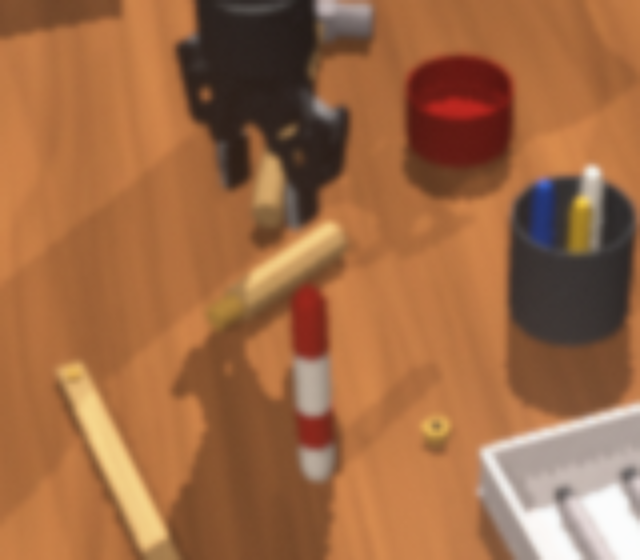

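Handle and gripper line up, and the hammer's end is clear of the finger path. Descend.

```bash
python3 -m creep '[[[0.15,0.1,0.05,2,0,0,0],[0.15,0,0,1.6,0,0,0],[0.15,0,0,1.2,0,0,0],[0.15,0,0,0.8,0,0,0],[0.15,0,0,0.4,0,0,0],[0.15,0,0,0.2,0,0,0],[0.15,0,0,0,0,0,0]]]'
python3 -m creep '[[[-1,0,0,0,0,0,0],[-1,0,0,0,0,0,0],[-1,0,0,0,0,0,0],[-1,0,0,0,0,0,0],[-1,0,0,0,0,0,0],[-1,0,0,0,0,0,0]]]' 35
```

```text
clock: 26.3
position: [0.4448, 0.2888, 0.1778]
tool_rot: [3.142, -0.0, 0.644]
force: [0.0, 0.2, -0.4]
grip_width: 0.0485
finger_force: 0.0
clock: 27.05
position: [0.4448, 0.2888, 0.1781]
tool_rot: [-3.142, -0.0, 0.644]
force: [-1.5, -0.5, 5.8]
grip_width: 0.0231
finger_force: 34.9
```

```bash
python3 -m creep '[[[-1,0,0,-0.5,0,0,0],[-1,0,0,-1.5,0,0,0],[-1,0,0,-4,0,0,0],[-1,0,0,-5,0,0,0],[-1,0,0,-5,0,0,0],[-1,0,0,-4,0,0,-0.16],[-1,0,0,0,0,0,-0.16],[-1,0,0,0,0,0,-0.16],[-1,0,0,0,0,0,-0.16],[-1,0,0,0,0,0,-0.16],[-1,0,0,0,0,0,-0.157],[-1,0,0,0,0,0,0]]]' 45
python3 plan.py 91.8 .626,-.227,.38 .626,-.227,.183
```

```text
clock: 28.55
position: [0.4447, 0.2884, 0.3785]
tool_rot: [3.141, -0.0, 1.599]
force: [0.3, 0.2, -1.0]
grip_width: 0.0229
finger_force: 44.6
clock 28.6 pos [0.4447 0.2884 0.3785] yaw [180.   -0.   91.6] F [ 0.3  0.2 -1. ] w 0.0229 q [-0.86  0.41  0.23  1.89 -0.12  0.85 -0.54]
turn rotvec [ 0.    -0.    -0.003]
.626,-.227,.38 cm [-52.08  16.51  -0.15]
.626,-.227,.183 cm [ 0.  -0.  19.7]
```

```bash
python3 -m creep '[[[-1,-4.74,1.5,0,0,0,0],[-1,-4.74,1.5,0,0,0,0],[-1,-4.74,1.5,0,0,0,0],[-1,-4.74,1.5,0,0,0,0],[-1,-4.74,1.5,0,0,0,0],[-1,-4.74,1.5,0,0,0,0],[-1,-4.74,1.5,0,0,0,0],[-1,-4.74,1.5,0,0,0,0],[-1,-4.74,1.5,0,0,0,0],[-1,-4.74,1.5,0,0,0,0],[-1,-4.74,1.5,0,0,0,0],[-1,0,0,0,0,0,0]]]'
python3 -m creep '[[[-1,0,0,4,0,0,0],[-1,0,0,4,0,0,0],[-1,0,0,4,0,0,0],[-1,0,0,3,0,0,0],[-1,0,0,2,0,0,0],[-1,0,0,1,0,0,0],[-1,0,0,0,0,0,0]]]'
python3 plan.py 91.8 .626,-.227,.183
python3 - <<'E'
from h import *
f=grab('side'); cv2.imwrite('pics/s5.png',cv2.resize(f['image'][220:360,270:430],None,fx=4,fy=4));
E
```

```text
clock: 30.05
position: [0.6249, -0.2314, 0.3778]
tool_rot: [-3.141, 0.002, 1.592]
force: [-0.7, 1.5, -0.5]
grip_width: 0.0229
finger_force: 44.6
clock: 30.92
position: [0.6253, -0.2273, 0.1979]
tool_rot: [-3.141, 0.0, 1.6]
force: [0.5, 0.6, 0.0]
grip_width: 0.0226
finger_force: 44.6
clock 30.9 pos [ 0.6253 -0.2273  0.1979] yaw [-180.     0.    91.7] F [0.5 0.6 0. ] w 0.0226 q [ 0.12  0.85  0.22  1.62 -0.26  0.7   0.5 ]
turn rotvec [-0.     0.    -0.002]
.626,-.227,.183 cm [0.03 0.07 1.49]
```

View pics/s5.png

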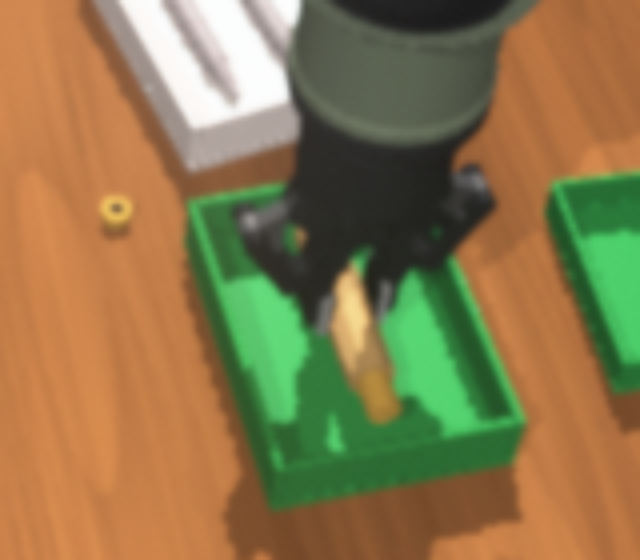

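The handle is along the large green bin, over its middle. Lower to contact.

```bash
python3 -m creep '[[[-1,0,0,0.5,0,0,0],[-1,0,0,0.4,0,0,0],[-1,0,0,0.3,0,0,0],[-1,0,0,0.2,0,0,0],[-1,0,0,0.1,0,0,0],[-1,0,0,0,0,0,0]]]'
```

```text
clock: 31.72
position: [0.6252, -0.2275, 0.1832]
tool_rot: [-3.142, -0.0, 1.601]
force: [-3.1, 2.0, 7.2]
grip_width: 0.0228
finger_force: 45.5
```

```bash
python3 -m creep '[[[-0.4,0,0,0,0,0,0],[-0.1,0,0,0,0,0,0],[-0.1,0,0,0,0,0,0],[-0.1,0,0,0,0,0,0],[-0.1,0,0,-2,0,0,0],[-0.1,0,0,-5,0,0,0],[0.3,0,0,-6,0,0,0],[0.3,0,0,-6,0,0,0],[0.3,0,0,-5,0,0,0],[0.3,0,0,-3,0,0,0],[0.3,0,0,0,0,0,0]]]'
python3 plan.py 90 .446,.103,.44 .446,.103,.285
python3 - <<'E'
from h import *
f=grab('top')
P=cloud(f); z=P[225:250,222:246].reshape(-1,3); k=(z[:,2]>.143)&(z[:,2]<.157); print('marker top',k.sum(),np.median(z[k],0))
cv2.imwrite('pics/t2.png',cv2.resize(f['image'][110:260,130:440],None,fx=2.5,fy=2.5))
E
```

```text
clock: 33.1
position: [0.625, -0.2277, 0.4566]
tool_rot: [3.137, 0.001, 1.601]
force: [0.5, 0.3, -0.6]
grip_width: 0.0553
finger_force: 0.0
clock 33.1 pos [ 0.625  -0.2277  0.4566] yaw [1.797e+02 1.000e-01 9.170e+01] F [ 0.5  0.3 -0.6] w 0.0553 q [ 0.06  0.56  0.32  1.44 -0.18  1.17  0.44]
turn rotvec [0.005 0.001 0.03 ]
.446,.103,.44 cm [ 33.07 -17.9    1.66]
.446,.103,.285 cm [ 0.  -0.  15.5]
marker top 81 [0.44572543 0.10377979 0.14881293]
```

View pics/t2.png

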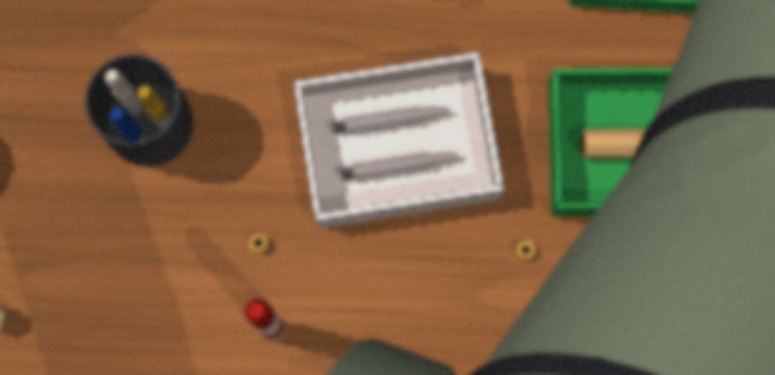

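Both punches lie flat side by side and the handle is in the bin. Next, the marker.

```bash
python3 -m creep '[[[0.3,0,0,0,0,0,0.03],[0.3,4.13,-2.24,0,0,0,0],[0.3,4.13,-2.24,0,0,0,0],[0.3,4.13,-2.24,0,0,0,0],[0.3,4.13,-2.24,0,0,0,0],[0.3,4.13,-2.24,0,0,0,0],[0.3,4.13,-2.24,0,0,0,0],[0.3,4.13,-2.24,0,0,0,0],[0.3,4.13,-2.24,0,0,0,0],[0.3,0,0,3,0,0,0],[0.3,0,0,3,0,0,0],[0.3,0,0,0,0,0,0]]]'
python3 plan.py 90 .4455,.1035,.34 .4455,.1035,.285
```

```text
clock: 34.65
position: [0.4454, 0.1028, 0.3911]
tool_rot: [-3.138, 0.002, 1.57]
force: [0.3, -0.1, 0.3]
grip_width: 0.0551
finger_force: 0.0
clock 34.6 pos [0.4454 0.1028 0.3911] yaw [-1.798e+02  1.000e-01  8.990e+01] F [ 0.3 -0.1  0.3] w 0.0551 q [-0.54  0.28  0.22  2.05 -0.08  0.83 -0.27]
turn rotvec [-0.004  0.002 -0.001]
.4455,.1035,.34 cm [0.07 0.01 5.11]
.4455,.1035,.285 cm [ 0.  -0.   5.5]
```

```bash
python3 -m creep '[[[0.3,0.07,0,3,0,0,0],[0.3,0,0,3,0,0,0],[0.3,0,0,2.5,0,0,0],[0.3,0,0,1.4,0,0,0],[0.3,0,0,0.7,0,0,0],[0.0,0,0,0,0,0,0],[-0.2,0,0,0,0,0,0],[-0.3,0,0,0,0,0,0]]]'
python3 -m creep '[[[-0.4,0,0,0,0,0,0],[-0.45,0,0,0,0,0,0],[-0.5,0,0,0,0,0,0],[-0.6,0,0,0,0,0,0],[-1,0,0,0,0,0,0],[-1,0,0,0,0,0,0]]]' 30
```

```text
clock: 35.65
position: [0.4462, 0.1037, 0.2872]
tool_rot: [3.141, -0.0, 1.571]
force: [0.3, 0.1, -0.4]
grip_width: 0.0296
finger_force: 0.0
clock: 36.4
position: [0.4461, 0.1036, 0.2869]
tool_rot: [3.141, -0.0, 1.571]
force: [-1.0, -0.1, 5.5]
grip_width: 0.0212
finger_force: 29.2
```

```bash
python3 -m creep '[[[-1,0,0,-0.5,0,0,0],[-1,0,0,-2,0,0,0],[-1,0,0,-4,0,0,0],[-1,0,0,-4,0,0,0],[-1,0,0,-3,0,0,0],[-1,0,0,-1,0,0,0],[-1,0,0,0,0,0,0]]]' 40
python3 plan.py 90 .637,.230,.432
python3 - <<'E'
from h import *
f=grab('side'); cv2.imwrite('pics/s6.png',cv2.resize(f['image'][80:220,200:360],None,fx=4,fy=4)); 
F=210/np.tan(np.radians(f['fovy'])/2)
hsv=cv2.cvtColor(f['image'],cv2.COLOR_BGR2HSV)
def proj(p):
    T=np.linalg.inv(f['cam_to_world']); c=T[:3,:3]@p+T[:3,3]; return np.array([f['cx']+F*c[0]/c[2],f['cy']+F*c[1]/c[2]])
C=(.637,.230)
print('pot rim centre px',proj(np.array([*C,.08])),'in crop',(proj(np.array([*C,.08]))-[200,80])*4)
E
```

```text
clock: 37.28
position: [0.4459, 0.1037, 0.4317]
tool_rot: [3.141, -0.0, 1.571]
force: [-0.4, -1.0, -1.6]
grip_width: 0.0208
finger_force: 39.3
clock 37.3 pos [0.4459 0.1037 0.4317] yaw [180.  -0.  90.] F [-0.4 -1.  -1.6] w 0.0208 q [-0.56  0.22  0.24  2.   -0.07  0.93 -0.29]
turn rotvec [ 0. -0.  0.]
.637,.230,.432 cm [12.63 19.11 -0.03]
pot rim centre px [313.30797121 142.37828867] in crop [453.23188486 249.51315466]
```

View pics/s6.png

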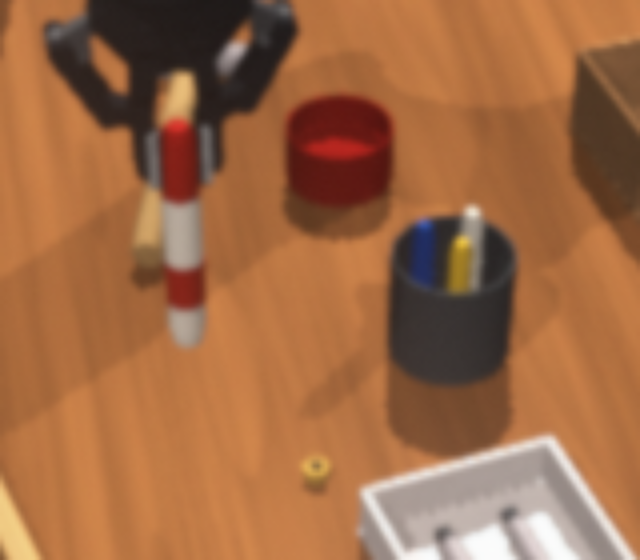

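Run:
```python
from h import *
# cap-top pixel positions, read from crop1 (scale 2.35, offset 100,110)
f=load('top'); F=0
T={}
for n,(u,v) in {'white':(178,71),'yellow':(206,85),'blue':(180,104)}.items():
    T[n]=onplane(f,100+u/2.35,110+v/2.35,.101)[:2]; print(n,T[n].round(4))
hsv=cv2.cvtColor(f['image'],cv2.COLOR_BGR2HSV)
P=cloud(f)
for n,lo,hi in(('blue',(105,120,60),(130,255,255)),('yellow',(20,120,120),(34,255,255)),('white',(0,0,150),(180,45,255))):
    m=cv2.inRange(hsv,lo,hi); m[:130]=0;m[180:]=0;m[:,:160]=0;m[:,212:]=0
    v,u=np.nonzero(m); vt=v.min(); print(n,len(u),'bbox',u.min(),u.max(),v.min(),v.max())
    q=P[v,u]; q=q[(q[:,2]>.08)&(q[:,2]<.112)]; t=q[q[:,2]>.097]; print('  cloud med',np.median(q,0).round(4),'top',len(t),np.median(t,0).round(4) if len(t) else '')
c=np.array([.637,.230]); 
g=[(min(np.hypot(x-p[0],y-p[1]) for p in T.values()),x,y) for x in np.arange(.61,.665,.001) for y in np.arange(.2,.26,.001) if np.hypot(x-c[0],y-c[1])<.012]
print(max(g)); print('dist at centre',{n:(p-c).round(4).tolist() for n,p in T.items()})
```

```text
white [0.6504 0.24  ]
yellow [0.6377 0.2135]
blue [0.6192 0.2361]
blue 63 bbox 174 184 153 165
  cloud med [0.6155 0.236  0.099 ] top 27 [0.6166 0.2353 0.1028]
yellow 20 bbox 185 189 144 149
  cloud med [0.6362 0.2142 0.1032] top 18 [0.6366 0.2139 0.1037]
white 14 bbox 173 176 138 142
  cloud med [0.6505 0.2434 0.1024] top 14 [0.6505 0.2434 0.1024]
(np.float64(0.016941330259816027), np.float64(0.636), np.float64(0.23100000000000004))
dist at centre {'white': [0.0134, 0.01], 'yellow': [0.0007, -0.0165], 'blue': [-0.0178, 0.0061]}
```

The pot centre checks out. The stub tops ring it at about 17 mm, leaving a gap of roughly 10 mm radius around (0.636, 0.231) for the 8.5 mm radius foot. Go there and lower slowly.

```bash
python3 -m creep '[[[-1,1.27,1.9,0,0,0,0],[-1,2.1,3.1,0,0,0,0],[-1,2.1,3.1,0,0,0,0],[-1,2.1,3.1,0,0,0,0],[-1,2.1,3.1,0,0,0,0],[-1,2.1,3.1,0,0,0,0],[-1,1.0,1.6,0,0,0,0],[-1,0,0,0,0,0,0],[-1,0,0,1.5,0,0,0],[-1,0,0,1,0,0,0],[-1,0,0,0,0,0,0]]]'
python3 plan.py 90 .636,.231,.40 .636,.231,.291
```

```text
clock: 38.7
position: [0.6356, 0.2311, 0.4055]
tool_rot: [-3.14, 0.001, 1.571]
force: [0.2, 0.3, -0.3]
grip_width: 0.0205
finger_force: 39.3
clock 38.7 pos [0.6356 0.2311 0.4055] yaw [-179.9    0.    90. ] F [ 0.2  0.3 -0.3] w 0.0205 q [-0.57  0.62  0.21  1.46 -0.14  1.08 -0.33]
turn rotvec [-0.002  0.001 -0.   ]
.636,.231,.40 cm [-0.01  0.04  0.55]
.636,.231,.291 cm [ 0.  -0.  10.9]
```

```bash
python3 -m creep '[[[-1,0,0,0.6,0,0,0],[-1,0,0,0.6,0,0,0],[-1,0,0,0.5,0,0,0],[-1,0,0,0.5,0,0,0],[-1,0,0,0.4,0,0,0],[-1,0,0,0.4,0,0,0],[-1,0,0,0,0,0,0]]]'
python3 -m creep '[[[-1,0,0,0.3,0,0,0],[-1,0,0,0.3,0,0,0],[-1,0,0,0.3,0,0,0],[-1,0,0,0.3,0,0,0],[-1,0,0,0.3,0,0,0],[-1,0,0,0,0,0,0]]]'
python3 - <<'E'
from h import *
f=grab('side'); g=grab('top'); a=cv2.resize(f['image'][80:180,260:360],(400,400)); b=cv2.resize(g['image'][110:200,140:230],(400,400)); cv2.imwrite('pics/s7.png',np.hstack([a,b]))
E
```

```text
clock: 39.58
position: [0.636, 0.2313, 0.3764]
tool_rot: [-3.141, 0.0, 1.571]
force: [0.5, 0.4, 0.4]
grip_width: 0.0206
finger_force: 39.3
clock: 40.33
position: [0.636, 0.2313, 0.3614]
tool_rot: [-3.141, 0.0, 1.571]
force: [-0.2, 0.6, -0.2]
grip_width: 0.0207
finger_force: 39.3
```

View pics/s7.png

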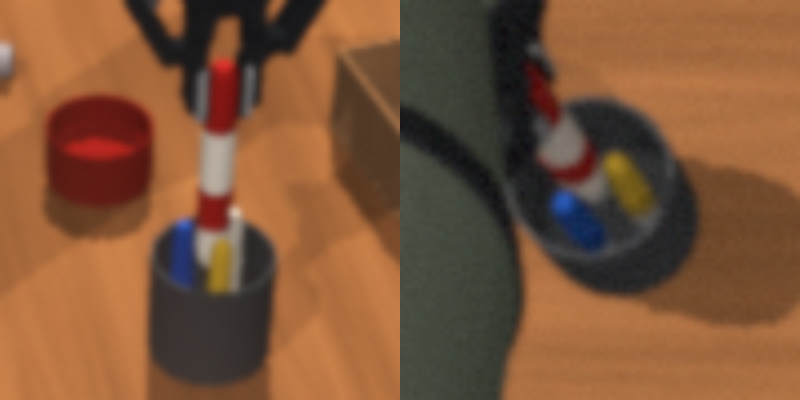

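The foot is between the stubs, below their tops, with no force. Continue down.

```bash
python3 -m creep '[[[-1,0,0,0.3,0,0,0],[-1,0,0,0.3,0,0,0],[-1,0,0,0.3,0,0,0],[-1,0,0,0.3,0,0,0],[-1,0,0,0.3,0,0,0],[-1,0,0,0.3,0,0,0],[-1,0,0,0.3,0,0,0],[-1,0,0,0.3,0,0,0]]]'
python3 -m creep '[[[-1,0,0,0.3,0,0,0],[-1,0,0,0.3,0,0,0],[-1,0,0,0.3,0,0,0],[-1,0,0,0.3,0,0,0],[-1,0,0,0.3,0,0,0],[-1,0,0,0.3,0,0,0],[-1,0,0,0.3,0,0,0],[-1,0,0,0.3,0,0,0]]]'
```

```text
clock: 41.42
position: [0.6361, 0.2313, 0.3375]
tool_rot: [-3.142, 0.0, 1.571]
force: [0.7, -0.1, -1.1]
grip_width: 0.0204
finger_force: 39.3
clock: 42.42
position: [0.6361, 0.2313, 0.3135]
tool_rot: [3.142, 0.0, 1.571]
force: [-0.4, -0.2, -0.1]
grip_width: 0.0205
finger_force: 39.3
```

```bash
python3 -m creep '[[[-1,0,0,0.3,0,0,0],[-1,0,0,0.3,0,0,0],[-1,0,0,0.3,0,0,0],[-1,0,0,0.3,0,0,0],[-1,0,0,0.3,0,0,0],[-1,0,0,0.2,0,0,0],[-1,0,0,0.2,0,0,0],[-1,0,0,0,0,0,0]]]'
python3 -m creep '[[[-1,0,0,0.15,0,0,0],[-1,0,0,0.1,0,0,0],[-1,0,0,0,0,0,0]]]'
```

```text
clock: 43.42
position: [0.636, 0.2313, 0.2946]
tool_rot: [-3.141, 0.0, 1.571]
force: [-0.9, -0.1, -0.9]
grip_width: 0.0202
finger_force: 39.3
clock: 43.8
position: [0.6361, 0.2313, 0.2921]
tool_rot: [-3.142, 0.0, 1.571]
force: [-0.3, 0.8, -1.2]
grip_width: 0.0205
finger_force: 39.3
```

```bash
python3 -m creep '[[[-1,0,0,0.1,0,0,0],[-1,0,0,0,0,0,0]]]';python3 -m creep '[[[-1,0,0,0.1,0,0,0],[-1,0,0,0,0,0,0]]]'
```

```text
clock: 44.05
position: [0.636, 0.2313, 0.2911]
tool_rot: [-3.142, 0.0, 1.571]
force: [-1.0, 0.1, 0.2]
grip_width: 0.0207
finger_force: 39.3
clock: 44.3
position: [0.6363, 0.2314, 0.291]
tool_rot: [3.141, -0.0, 1.571]
force: [-1.5, -0.7, 8.1]
grip_width: 0.0207
finger_force: 40.3
```

It touched the bottom at the expected height. Release gently and back straight up.

```bash
python3 -m creep '[[[-0.6,0,0,-0.05,0,0,0],[-0.5,0,0,0,0,0,0],[-0.4,0,0,0,0,0,0],[-0.3,0,0,0,0,0,0],[-0.1,0,0,0,0,0,0],[0,0,0,0,0,0,0],[0,0,0,0,0,0,0],[0,0,0,-1,0,0,0],[0,0,0,-3,0,0,0],[0,0,0,-4,0,0,0],[0,0,0,-4,0,0,0]]]'
python3 -m creep '[[[0,-3,-3,0,0,0,0],[0,-4,-4,0,0,0,0],[0,-4,-4,0,0,0,0],[0,-4,-4,0,0,0,0],[0,0,0,0,0,0,0]]]'
python3 - <<'E'
from h import *
f=grab('side'); g=grab('top'); a=cv2.resize(f['image'][80:180,260:360],(400,400)); b=cv2.resize(g['image'][110:200,140:230],(400,400)); c=cv2.resize(g['image'][125:205,240:440],(800,320)); cv2.imwrite('pics/s8.png',np.vstack([np.hstack([a,b])[:280],c]))
P=cloud(g)[110:200,140:240].reshape(-1,3); k=(P[:,2]>.13)&(P[:,2]<.2); print(k.sum(),np.median(P[k],0),np.percentile(P[k,2],[5,95]))
E
```

```text
clock: 45.68
position: [0.636, 0.2312, 0.4127]
tool_rot: [3.141, -0.0, 1.571]
force: [-0.3, 0.3, -1.1]
grip_width: 0.0426
finger_force: 0.0
clock: 46.3
position: [0.4841, 0.0786, 0.4119]
tool_rot: [3.141, -0.0, 1.567]
force: [-0.1, -0.1, 1.1]
grip_width: 0.0424
finger_force: 0.0
  return _methods._mean(a, axis=axis, dtype=dtype,
  ret = um.true_divide(
Traceback (most recent call last):
IndexError: index -1 is out of bounds for axis 0 with size 0
```

View pics/s8.png

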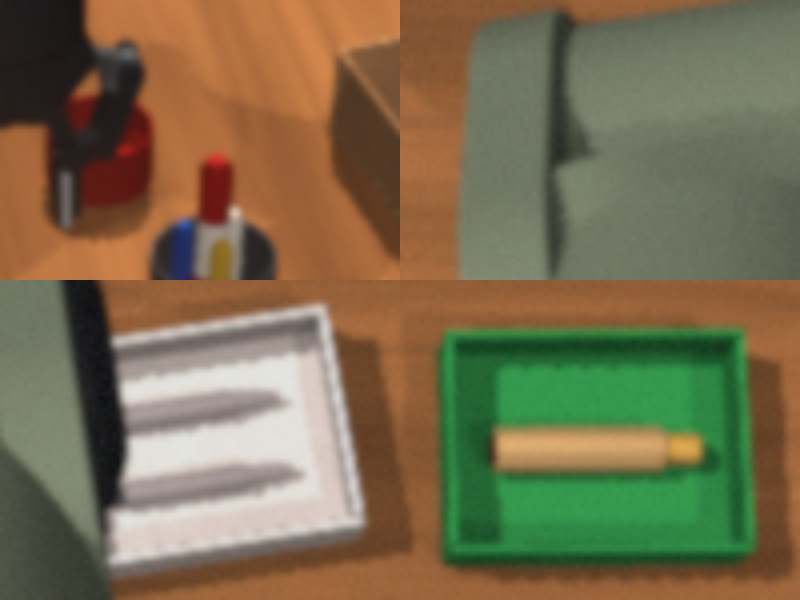

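The marker stands upright in the middle of the pot among all three stubs. The handle lies along the larger green bin, and both punches lie side by side in the white box. The arm is clear and touching nothing, so I'm handing in.

```bash
python3 -c "
from workcell import bot
print(bot.job_done())"
```

```text
the job is handed in; nothing more can be done
None
```

The job is handed in at about 46 s: both punches are side by side in the white box, the handle is in the larger green bin, and the marker stands on the pot's bottom among the three short markers.

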